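# Open the blue air outlet on the speaker bench

## Robot

A 7-joint arm with a two-finger parallel gripper is mounted at the origin on the work surface; the furniture and walls round the work are solid. World frame = base frame: x ahead of the robot, y to its left, z up, the work surface at z = 0. Lengths are in m, angles in rad, forces in N, time in s.
With the tool pointing down it reaches from about 0.4 to 0.85 m from the base axis. Payload 10.4 kg.
Tool frame: the origin (TCP) lies on the centre line of the jaws, within the pads' length; the fingertips stand 11 mm ahead of it and the grasp point (between the pads) lies 8 mm behind it; z points along the fingers, y is the line along which they close (so a half turn about z gives the same grasp; the last joint's range is limited). The gripper opens to 87 mm and grips with 3 to 60 N. Pads are 19 mm wide; open, the fingers measure 117 mm over their backs; the gripper's body (75 mm by 190 mm) begins 51 mm behind the grasp point.
Start: joints at [-1.335, 0.332, -0.065, 1.46, 0.022, 1.35, -0.088], TCP at [0.16, 0.604, 0.234] pointing down, gripper open.
Joint ranges: [-2.6, 2.6], [-0.5, 2.12], [-1.47, 1.34], [0.16, 2.42], [-1.27, 4.41], [0.06, 2.06], [-2.6, 2.6]. Speed limits (rad/s): [2.22, 2.22, 2.79, 2.79, 3.14, 3.14, 3.14].

## Interface

Orientations are given as a unit quaternion [x, y, z, w].
In Python, from bench import r gives the robot as it stands.
- The arm moves only by the shell command python3 -m pendant 'ROWS' [OPENING] [FORCE]. ROWS is JSON, a list of rows, each a list of 4 numbers: the shift along the tool's x, y, z in m, then the turn about the tool's z in rad. A call has 1 to 8 rows; each row shifts and turns the commanded pose from where the row before left it, along the tool's axes as they then stand; what a row does not reach is not made up. A row lasts 1/12 s, in which the tool goes at most 41.7 mm and 7.16 degrees, less where a joint would pass 70% of its speed; a pose out of reach is approached as far as the arm can. A call with a gripper value outside its range is refused whole. OPENING is the opening, from 0 (shut) to 1 (fully open), set as the call begins (- or left out, the last holds). The fingers move at their own pace and stop on an object; FORCE is the grip in N (left out, the last holds). Time passes only in rows, so rows that do not move let the fingers close. It gives the time, the measured TCP pose, the force, the opening and the grip force at its end, in the units of the state.
- r.read_state(): the state, without advancing time (a new reading comes with each control period).
- r.camera(name): name is "scene" or "top"; returns a dict with "img" (384x512x3 uint8, red, green, blue), "camera_matrix" (3x3 intrinsics, pixels), "xyz" and "attitude" of the camera in the world. Camera axes: x right, y down, z forward; pixel columns grow to the right and rows downward; lengths in m; the calibration is good to about 2 mm. A picture is of the moment at which its call begins. There is no depth.
- r.close_job(): hands the job in; it is judged then, once.
Trained networks look in the newest picture that a camera, given by its name, has taken for a name from the list of things; names that differ only in an ending like _2 or _b are one class to them, and where a whole thing is asked for, a point or a joint stands for the part that bears it (a point fixed in the world has none). Each returns a list of dicts, best first, with "score" (0 to 1); they miss things now and then, are a little off and sometimes report something else, mostly with a low value. They report only what shows in the picture. A call takes as long as a camera call.
- r.outline_of(thing, camera): "mask" (384x512 bool, what is visible of it) and "bbox" ([centre column, centre row, width, height] in pixels, round what is visible of it).
The state is a dict: "time": time; "joint_positions": joint angles; "joint_vel": joint speeds; "joint_torque": joint torques, N m; "ee_pos": TCP position; "eef_rot": TCP orientation; "ft_force": force on the tool from outside, world axes, zero at the start; "torque": the same for the moment, N m; "width": finger opening in m; "grip_force": force on a finger pad.
Only numpy, scipy, OpenCV 4.12 (cv2) and the standard library are available. Lean on these libraries where they do the work, as an engineer would, in place of code of your own. Each camera call takes 0.05 s, during which the arm holds its last target. There are 200 camera calls.

## Task

Open the air outlet with the blue knob: push the knob down against its spring, keep it down while you turn it clockwise (seen from above) until its white pointer line stands at the green dot, then let it spring fully up again so that it locks there. Leave the outlet with the yellow knob locked as it is, and let go of the knob when you are done.

Things in the scene. Friction and masses are not known exactly. Their poses are not given: they have to be found in the camera images.
- blue_knob (a point): centre of the grip bar of the blue knob, on its upright turning axis. Knob: 68 mm round flange and on it an upright bar 56 long, 18 thick, 40 mm high with a white pointer line at one end; pinch the bar's sides from above. The point lies 20 mm over the flange's top, 20 mm under the bar's top, 92 mm over the bench when up. x axis: along the bar to the pointer; y: across it; z: up. 
- blue: the air outlet with the blue knob: a grey metal box 110 x 96 mm, 50 mm high, fixed to the bench, with a small round gauge on its front (-x of its frame) and a brass coupling behind. Origin: centre of its underside, below the knob's axis. On its top, in front of the knob, are a white dot (closed) and a green dot (open).
- blue_push (a joint): how far the blue knob is pressed, m: 0 fully up, 0.010 fully down (stop). The spring pushes back with 4 N at the top, 10 N at the bottom. A hidden lock pin frees the turning only while pressed 7 to 8 mm or more; let go between the closed and open positions, the knob stays down, not locked.
- blue_turn (a joint): how far the blue knob is turned clockwise seen from above, rad; end stops at 0 and 1.40. 0 to 0.34: closed position (pointer near the white dot, at 0.17). 1.06 to 1.40: open position (pointer near the green dot, at 1.22). Only in these two does it spring up. It turns easily when pressed.
- yellow_knob (a point): the same point of the equal yellow knob on the other outlet, which is to be left alone; 92 mm over the bench.

How it is judged:
By the outcome, as a careful person would: the job done as asked, in the order asked, and still so for the second after the job is handed in, with the robot touching nothing.
It also fails if it takes over 32 s, if anything falls off the work surface, if the arm or the gripper's body presses on something with over 40 N, if the wrist force passes 120 N, or if a joint passes its speed limit or range.

## Working session

There is one attempt and no reset: what is moved stays moved. The work goes in short steps, Python scripts to look and compute and a shell command to move; the robot and the scene stay as the last step left them, time stands still between calls to the robot, and variables do not carry over. Pictures are saved under pics/ and viewed, at most 10 in all, crops included, and the job is handed in when it is done.

```bash
mkdir -p pics; cat > h.py <<'E'
from bench import r
import numpy as np, cv2
from scipy.spatial.transform import Rotation as R
def cam(n):
    c=r.camera(n); return c
def att(c):
    a=np.array(c["attitude"]); return a if a.shape==(3,3) else R.from_quat(a).as_matrix()
def back(c,u,v,z):
    d=att(c)@np.linalg.inv(np.array(c["camera_matrix"]))@[u,v,1]; p=np.array(c["xyz"])
    return p+d*(z-p[2])/d[2]
def proj(c,P):
    q=np.array(c["camera_matrix"])@att(c).T@(np.array(P)-c["xyz"]); return q[:2]/q[2]
def save(c,f,crop=None,s=1):
    i=c["img"][:,:,::-1]
    if crop: i=i[crop[1]:crop[3],crop[0]:crop[2]]
    cv2.imwrite("pics/"+f,cv2.resize(i,None,fx=s,fy=s,interpolation=cv2.INTER_CUBIC))
E
python3 - <<'E'
from h import *
for n in("top","scene"):
    c=cam(n); save(c,n+"1.png",s=1.5); print(n,c["xyz"],c["attitude"])
    for t in("blue_knob","blue","yellow_knob"):
        for o in r.outline_of(t,n)[:2]: print(t,o["score"],o["bbox"],back(c,*o["bbox"][:2],.092))
s=r.read_state(); print(s["time"],s["ee_pos"],s["eef_rot"],s["width"],s["ft_force"]); print(R.from_quat(s["eef_rot"]).as_matrix().round(3))
E
```

```text
top [ 0.40803095 -0.02110256  1.0632375 ] [-0.69517483  0.71691847 -0.03216757  0.04153446]
blue_knob 0.96 [313.6, 209.1, 29.2, 31.7] [ 0.48360624 -0.12797834  0.092     ]
blue 0.65 [307.4, 202.3, 56.0, 63.5] [ 0.49783863 -0.11600599  0.092     ]
yellow_knob 0.73 [174.6, 232.7, 31.0, 32.8] [0.44446903 0.15504214 0.092     ]
scene [ 0.14447391 -0.45625998  0.68218697] [ 0.86065448 -0.33159352  0.12799385 -0.36460552]
blue_knob 0.72 [287.6, 233.5, 33.7, 37.0] [ 0.48552626 -0.13188918  0.092     ]
blue 0.82 [286.8, 253.7, 77.5, 77.9] [ 0.45217788 -0.16381265  0.092     ]
yellow_knob 0.94 [187.0, 168.2, 26.6, 32.9] [0.45021091 0.15105398 0.092     ]
0.4 [0.15990232 0.60416807 0.23347184] [ 1.28983329e-01  9.91646761e-01 -5.37765262e-05 -3.51581738e-07] 0.08712978169744007 [-1.1964757   0.34570437  0.91015694]
[[-0.967  0.256 -0.   ]
 [ 0.256  0.967 -0.   ]
 [-0.    -0.    -1.   ]]
```

View pics/top1.png

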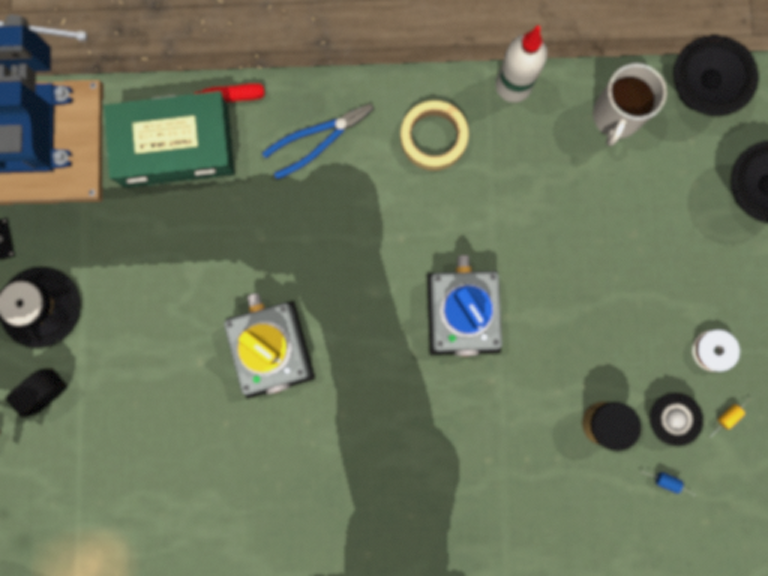

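View pics/scene1.png

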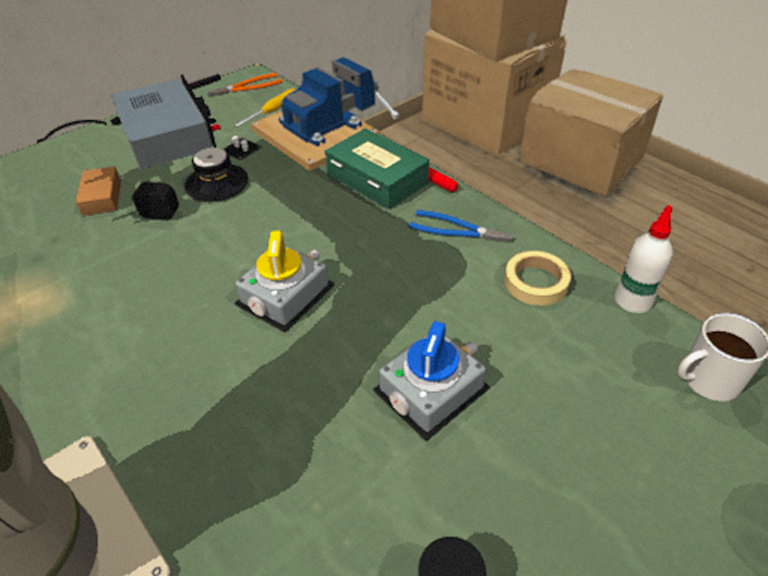

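The top picture shows the blue knob at about (312,206) in native pixels. Its pointer is at the lower right by the white dot (320,225), and the green dot is at (301,225). The yellow knob is at (175,232). Next I zoom in.

```bash
python3 - <<'E'
from h import *
c=cam("top"); save(c,"crop2.png",(275,170,345,245),8)
i=c["img"].astype(int)
o=r.outline_of("blue_knob","top")[0]; m=o["mask"]
# white pointer pixels and bar top
h=cv2.cvtColor(c["img"],cv2.COLOR_RGB2HSV); 
(x,y),rad=cv2.minEnclosingCircle(np.argwhere(m)[:,::-1].astype(np.float32)); print("circ",x,y,rad,back(c,x,y,.072))
sub=i[190:225,295:332]; 
w=np.argwhere((sub[:,:,0]>120)&(m[190:225,295:332]))[:,::-1]+[295,190]; print("white",w.mean(0),len(w), [back(c,*p,.112)[:2].round(4) for p in w])
E
```

```text
circ 173.60000610351562 232.39999389648438 16.844091415405273 [0.44590167 0.16073371 0.072     ]
white [nan nan] 0 []<stdin>:9: RuntimeWarning: Mean of empty slice.
  ret = um.true_divide(
```

View pics/crop2.png

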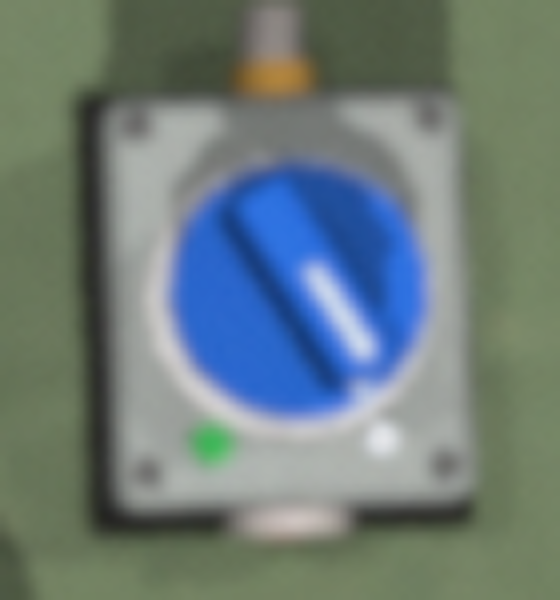

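The crop shows the flange circle centred at (298,290), the pointer line from (315,268) to (371,358), and the dots at green (211,442) and white (382,440).

```bash
python3 - <<'E'
from h import *
c=cam("top")
f=lambda x,y,z:back(c,(x+.5)/8-.5+275,(y+.5)/8-.5+170,z)
fc=f(298,290,.072); print("flange",fc,"r edges",f(170,290,.072),f(427,290,.072))
a,b=f(315,268,.112),f(371,358,.112); t=f(313,283,.112); print("pointer",a,b,"bartop",t)
d=b-a; th=np.arctan2(d[1],d[0]); print("theta",th)
# perpendicular distance of line from fc
n=np.array([-np.sin(th),np.cos(th)]); print("off",n@(a-fc)[:2])
g,w=f(211,442,.05),f(382,440,.05)
for q in(g,w): e=(q-fc)[:2]; print(q,np.arctan2(e[1],e[0]),np.hypot(*e))
s=cam("scene"); save(s,"sc3.png",(235,200,340,300),6)
for P in (fc,[*fc[:2],.112],b,a): print(((proj(s,P)-[235,200]+.5)*6-.5).round(0))
E
```

```text
flange [ 0.49210053 -0.12677722  0.072     ] r edges [ 0.49313716 -0.09369864  0.072     ] [ 0.49105683 -0.16008107  0.072     ]
pointer [ 0.49405963 -0.12696119  0.112     ] [ 0.47123737 -0.13985351  0.112     ] bartop [ 0.49033561 -0.12630534  0.112     ]
theta -2.6273812443186264
off 0.001123760544721971
[ 0.45450001 -0.10453698  0.05      ] 2.607455697439393 0.04368554291519816
[ 0.45364359 -0.14952604  0.05      ] -2.6074169394854163 0.04468158901321228
[320. 222.]
[323. 142.]
[305. 203.]
[328. 139.]
```

View pics/sc3.png

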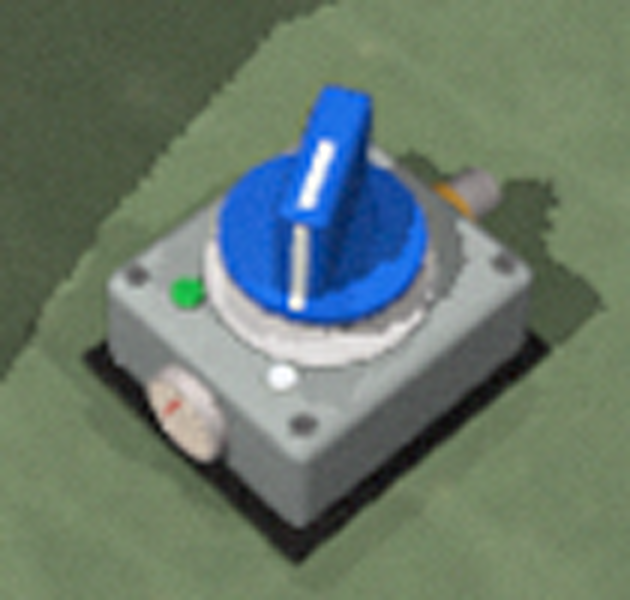

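The two views agree within about 2 mm. The axis is near (0.491, -0.127), and the pointer is near turn 0.18, in the closed position. I'll move over in two legs at the current height.

```bash
python3 -m pendant '[[-0.031,-0.022,0,0],[-0.031,-0.022,0,0],[-0.031,-0.022,0,0],[-0.031,-0.022,0,0],[-0.031,-0.022,0,0],[-0.031,-0.022,0,0]]' 1 && python3 -m pendant '[[-0.031,-0.022,0,0],[-0.031,-0.022,0,0],[-0.031,-0.022,0,0],[-0.031,-0.022,0,0],[-0.031,-0.022,0,0],[-0.031,-0.022,0,0]]' && python3 -m pendant '[[-0.0136,-0.0354,0,0],[-0.0136,-0.0354,0,0],[-0.0136,-0.0354,0,0],[-0.0136,-0.0354,0,0],[-0.0136,-0.0354,0,0]]'; python3 -c "
from h import *
print(r.read_state()['joint_positions'])"
```

```text
time: 1.1
ee_pos: [0.3069, 0.4275, 0.2338]
eef_rot: [0.129, 0.992, 0.0, 0.0]
ft_force: [1.6, 0.3, -0.5]
width: 0.0872
grip_force: 0.0
time: 1.6
ee_pos: [0.4529, 0.2522, 0.2339]
eef_rot: [0.129, 0.992, 0.0, 0.0]
ft_force: [1.3, 0.3, 0.5]
width: 0.0867
grip_force: 0.0
time: 2.02
ee_pos: [0.4723, 0.0634, 0.2337]
eef_rot: [0.129, 0.992, 0.0, 0.0]
ft_force: [1.7, 0.6, 0.1]
width: 0.0867
grip_force: 0.0
[-0.64563269 -0.01603787  0.41614907  1.85814546  0.00624996  1.29748596
  1.08081561]
```

```bash
python3 -m pendant '[[-0.0136,-0.0354,0,0],[-0.0136,-0.0354,0,0],[-0.0136,-0.0354,0,0],[-0.0136,-0.0354,0,0],[-0.0136,-0.0354,0,0],[0,0,0,0.124],[0,0,0,0.124],[0,0,0,0.124]]' && python3 -m pendant '[[0,0,0,0.124],[0,0,0,0.124],[0,0,0,0.124],[0,0,0,0.124],[0,0,0,0.124],[0,0,0,0.124],[0,0,0,0.124],[0,0,0,0.124]]' && python3 -m pendant '[[0,0,0,0.124],[0,0,0,0.124],[0,0,0,0.124],[0,0,0,0.124],[0,0,0,0.124],[0,0,0,0.124],[0,0,0,0.124],[0,0,0,0.124]]'; python3 - <<'E'
from h import *
s=r.read_state();M=R.from_quat(s["eef_rot"]).as_matrix(); a=np.arctan2(M[1,0],M[0,0])
d=np.array([.491,-.127,.086])-s["ee_pos"]; print(s["joint_positions"],a,"turn",a-0.5146,"shift",M.T@d)
c=cam("scene"); save(c,"sc4.png",(200,130,370,300),3.5)
E
```

```text
time: 2.68
ee_pos: [0.4928, -0.124, 0.2336]
eef_rot: [0.314, 0.949, 0.0, 0.0]
ft_force: [0.6, 0.1, 0.1]
width: 0.0871
grip_force: 0.0
time: 3.35
ee_pos: [0.4929, -0.1232, 0.2336]
eef_rot: [0.727, 0.686, 0.0, 0.0]
ft_force: [-0.2, 0.2, -0.4]
width: 0.0868
grip_force: 0.0
time: 4.02
ee_pos: [0.4929, -0.1232, 0.2336]
eef_rot: [0.966, 0.257, 0.0, -0.0]
ft_force: [0.3, -0.5, 0.2]
width: 0.087
grip_force: 0.0
[-0.52708006  0.06255746  0.71955985  1.79750064 -0.04315084  1.2970271
 -0.84689912] 0.5207243069072067 turn 0.006124306907206778 shift [-0.0035719   0.00239184  0.14763284]
```

View pics/sc4.png

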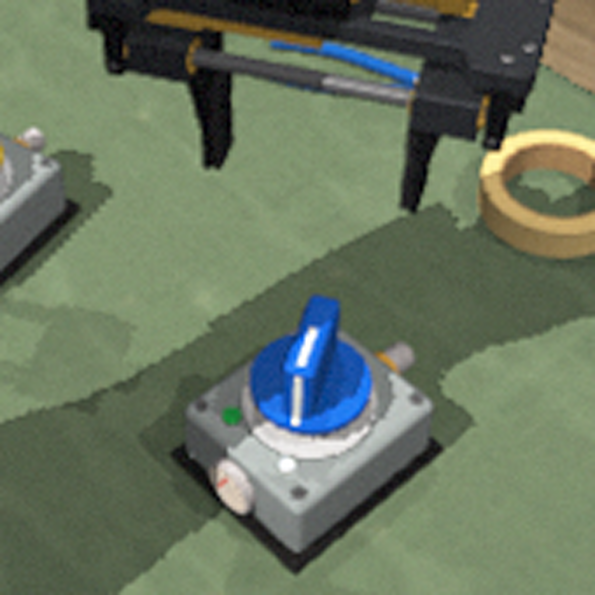

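The fingers stand either side of the bar, at roughly (215,165) and (412,205) above the knob at (312,370). I descend and pinch gently.

```bash
python3 -m pendant '[[-0.0036,0.0024,0.03,0],[0,0,0.035,0],[0,0,0.035,0],[0,0,0.03,0],[0,0,0.016,0],[0,0,0,0]]' && python3 -m pendant '[[0,0,0,0],[0,0,0,0],[0,0,0,0],[0,0,0,0],[0,0,0,0],[0,0,0,0],[0,0,0,0],[0,0,0,0]]' 0 8; python3 - <<'E'
from h import *
s=r.read_state(); print(s["width"],s["grip_force"],s["ft_force"],s["torque"],s["ee_pos"])
c=cam("scene"); save(c,"sc5.png",(200,130,370,300),3.5)
E
```

```text
time: 4.57
ee_pos: [0.4887, -0.1267, 0.0843]
eef_rot: [0.965, 0.262, -0.003, -0.001]
ft_force: [-0.2, 0.9, -0.6]
width: 0.0871
grip_force: 0.0
time: 5.23
ee_pos: [0.491, -0.1271, 0.0877]
eef_rot: [0.965, 0.26, 0.0, -0.0]
ft_force: [-0.0, 0.1, -0.0]
width: 0.0415
grip_force: 0.0
0.041465740484819616 0.0 [-0.00709086  0.1126545  -0.02080139] [-0.09775239  0.13066632 -0.00471424] [ 0.49101967 -0.1270509   0.08765298]
```

View pics/sc5.png

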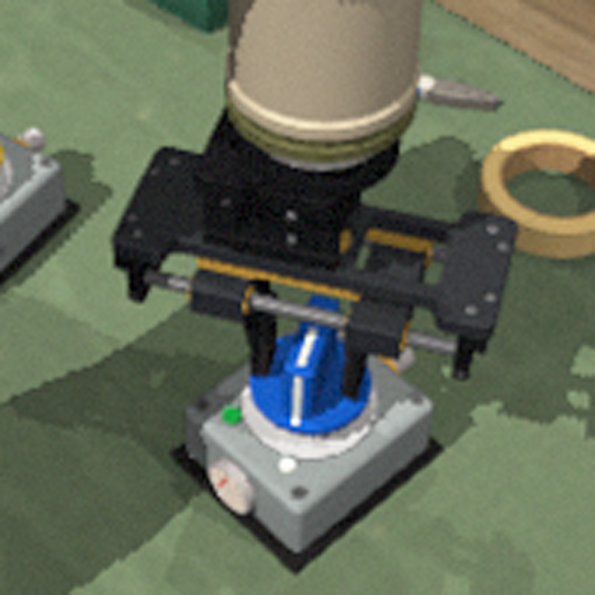

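The fingers are closing evenly around the bar at (310,370). I finish the pinch.

```bash
python3 -m pendant '[[0,0,0,0],[0,0,0,0],[0,0,0,0],[0,0,0,0],[0,0,0,0],[0,0,0,0],[0,0,0,0]]' 0 8 ; python3 -m pendant '[[0,0,0,0],[0,0,0,0],[0,0,0,0]]' 0 40; python3 -c "
from h import *
s=r.read_state(); print(s['ft_force'],s['torque'],s['ee_pos'])"
```

```text
time: 5.87
ee_pos: [0.4915, -0.1281, 0.0877]
eef_rot: [0.966, 0.26, 0.001, 0.001]
ft_force: [3.3, -3.9, -2.1]
width: 0.0181
grip_force: 8.0
time: 6.12
ee_pos: [0.4916, -0.1282, 0.0877]
eef_rot: [0.966, 0.26, 0.001, 0.001]
ft_force: [3.1, -5.1, -1.3]
width: 0.0175
grip_force: 40.0
[ 3.13420326 -5.12461071 -1.33714246] [-1.08591929 -0.58956114  0.01888854] [ 0.49155068 -0.12818547  0.08774741]
```

```bash
python3 -m pendant '[[0,0.0013,0.002,0],[0,0,0.003,0],[0,0,0.003,0],[0,0,0.003,0],[0,0,0,0],[0,0,0,0]]'
```

```text
time: 6.62
ee_pos: [0.4918, -0.1282, 0.0775]
eef_rot: [0.966, 0.26, 0.0, -0.001]
ft_force: [-7.1, 0.6, 17.5]
width: 0.0176
grip_force: 40.0
```

```bash
python3 -m pendant '[[0,0,0,0.06],[0,0,0,0.09],[0,0,0,0.09],[0,0,0,0.09],[0,0,0,0]]'; python3 -c "
from h import *
s=r.read_state(); print(s['torque'])"
```

```text
time: 7.03
ee_pos: [0.4918, -0.1283, 0.0775]
eef_rot: [0.995, 0.095, 0.0, -0.0]
ft_force: [-6.9, 1.2, 18.8]
width: 0.0173
grip_force: 40.0
[ 0.13315864  1.72409359 -0.07665395]
```

It turns freely (twist torque is about 0.08 N m). I continue with the remaining 0.72 rad.

```bash
python3 -m pendant '[[0,0,0,0.09],[0,0,0,0.09],[0,0,0,0.09],[0,0,0,0.09],[0,0,0,0.09],[0,0,0,0.09],[0,0,0,0.09],[0,0,0,0.09]]' && python3 -m pendant '[[0,0,0,0],[0,0,0,0]]'; python3 - <<'E'
from h import *
s=r.read_state();M=R.from_quat(s["eef_rot"]).as_matrix(); print(np.arctan2(M[1,0],M[0,0]), "want -0.536",s["torque"])
c=cam("scene"); save(c,"sc6.png",(200,130,370,300),3.5)
E
```

```text
time: 7.7
ee_pos: [0.4918, -0.1283, 0.0775]
eef_rot: [0.965, -0.261, -0.0, -0.001]
ft_force: [-7.0, 1.4, 19.7]
width: 0.0177
grip_force: 40.0
time: 7.87
ee_pos: [0.4918, -0.1283, 0.0775]
eef_rot: [0.966, -0.259, -0.0, -0.0]
ft_force: [-7.1, 1.6, 20.1]
width: 0.018
grip_force: 40.0
-0.5240104649620602 want -0.536 [ 0.28230858  1.84919207 -0.03438263]
```

View pics/sc6.png

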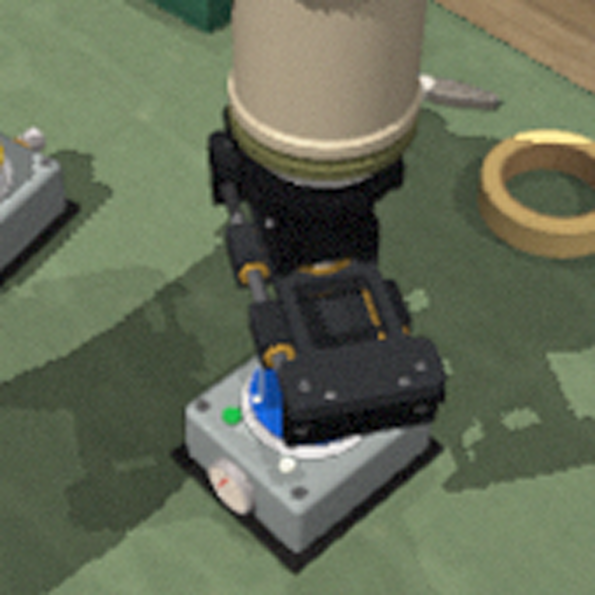

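The white pointer (258,388) now points towards the green dot (232,415). I raise with the knob's spring, then release and back off upward.

```bash
python3 -m pendant '[[0,0,-0.003,0],[0,0,-0.003,0],[0,0,-0.003,0],[0,0,-0.002,0],[0,0,0,0],[0,0,0,0]]' && python3 -m pendant '[[0,0,0,0],[0,0,0,0],[0,0,0,0],[0,0,0,0],[0,0,0,0],[0,0,0,0],[0,0,0,0],[0,0,0,0]]' 1 && python3 -m pendant '[[0,0,0,0],[0,0,0,0],[0,0,0,0],[0,0,-0.02,0],[0,0,-0.03,0],[0,0,-0.035,0],[0,0,-0.035,0],[0,0,-0.03,0]]'
```

```text
time: 8.42
ee_pos: [0.4917, -0.1282, 0.0875]
eef_rot: [0.966, -0.259, 0.0, -0.0]
ft_force: [-0.7, -1.3, 5.0]
width: 0.0177
grip_force: 40.0
time: 9.08
ee_pos: [0.4916, -0.1282, 0.0875]
eef_rot: [0.966, -0.259, -0.0, -0.0]
ft_force: [0.6, -1.5, 0.0]
width: 0.063
grip_force: 0.0
time: 9.75
ee_pos: [0.4916, -0.1287, 0.2397]
eef_rot: [0.966, -0.259, 0.0, -0.0]
ft_force: [0.9, -0.3, 0.1]
width: 0.087
grip_force: 0.0
```

```bash
python3 - <<'E'
from h import *
c=cam("scene"); save(c,"sc7.png",(200,130,370,300),3.5)
s=r.read_state(); print(s["ee_pos"],s["ft_force"],s["width"])
E
```

```text
[ 0.49382816 -0.12940475  0.24467579] [ 2.69796553 -1.14805009  5.9723802 ] 0.08712000989415597
```

View pics/sc7.png

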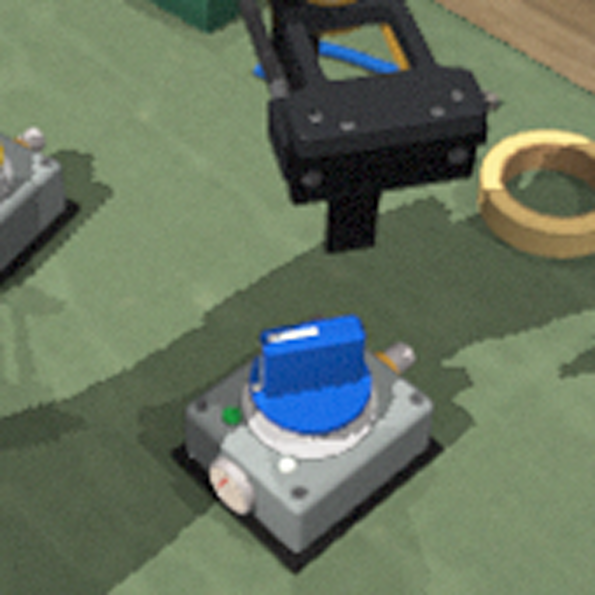

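The pointer (290,333) points over the green dot (232,415), and the flange's lower edge (about 435) is at the same height as before, so the knob is fully up. The gripper is clear.

```bash
python3 -m pendant '[[0,0,0,0],[0,0,0,0],[0,0,0,0]]' && python3 -c "
from bench import r
print(r.close_job())"
```

```text
time: 10.05
ee_pos: [0.491, -0.128, 0.2364]
eef_rot: [0.966, -0.259, -0.001, 0.0]
ft_force: [-0.4, -0.6, -0.0]
width: 0.0871
grip_force: 0.0
the job is handed in; nothing more can be done
None
```

The blue knob was pressed, turned to the green dot and released; the last picture shows it sprung fully up there with the gripper clear, the yellow knob was never touched, and the job was handed in at about 10 s.

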